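# Check-weigh a bottle on the beam balance and sort it by colour

### The arm

A 6-joint arm with a two-finger parallel gripper is mounted at the origin on a cart in front of the work surface, level with it; the furniture and walls round the work are solid. World frame = base frame: x ahead of the robot, y to its left, z up, the work surface at z = 0. Lengths are in m, angles in rad, forces in N, time in s.
With the tool pointing down it reaches from about 0.225 to 0.875 m from the base axis. Payload 3.4 kg.
Tool frame: the origin (TCP) lies midway between the tips of the shut fingers; the grasp point (between the pads) lies 19 mm behind it (pinch_z is the distance from the TCP to the grasp point, in m); z points along the fingers, y is the line along which they close (so a half turn about z gives the same grasp; the last joint's range is limited). The gripper opens to 85 mm and grips with 20 to 120 N. Pads are 22 mm wide; open, the fingers measure 114 mm over their backs; the gripper's body (76 mm by 85 mm) begins 54 mm behind the grasp point. The pads swing forward as they close: fully open they stand 13 mm farther back than shut.
Start: joints at [-1.312, 0.276, 1.505, -0, 1.361, -0.121], TCP at [0.213, -0.534, 0.231] pointing down, gripper open.
Joint ranges: [-2.89, 2.89], [-0.75, 2.08], [0.22, 2.7], [-1.18, 4.32], [0.11, 2.71], [-2.7, 2.7]. Speed limits (rad/s): [2.57, 2.57, 3.14, 3.14, 3.14, 3.14].

### API

Orientations are given as a unit quaternion [w, x, y, z].
In Python, from rig import get_state, get_image, sign_off, pinch_z gives the robot as it stands.
- The arm moves only by the tool send_rows, never from a script. Its argument "steps" is one flat list of numbers, 5 for each row, row after row: the gripper's target within -1 to 1 (fully open at 1, half-way at 0, shut at -1), then the shift along the tool's x, y, z in cm, then the turn about the tool's z in degrees. In form: [gripper, x, y, z, roll, gripper, x, y, z, roll, ...]. A call has 1 to 12 rows; each row shifts and turns the commanded pose from where the row before left it, along the tool's axes as they then stand; what a row does not reach is not made up. A row lasts 1/10 s, in which the tool goes at most 50 mm and 8.59 degrees, less where a joint would pass 70% of its speed; a pose out of reach is approached as far as the arm can. A call is refused whole if a number of a shift passes 5 or a number of a turn 8.59, either way. A call with a gripper value outside its range is refused whole. The fingers move at their own pace and stop on an object; "newtons" is the grip in N (left out, the last holds). Time passes only in rows, so rows that do not move let the fingers close. It gives the time, the measured TCP pose, the force, the opening and the grip force at its end, in the units of the state.
- get_state(): the state, without advancing time (a new reading comes with each control period).
- get_image(name): name is "scene" or "side" or "wrist"; returns a dict with "color" (400x640x3 uint8, red, green, blue), "mtx" (3x3 intrinsics, pixels), "T" (4x4, takes a point from camera to world coordinates); the wrist camera has in their place "mount" (4x4, takes a point from camera to tool coordinates, whose origin is the TCP and whose axes are the flange's). Camera axes: x right, y down, z forward; pixel columns grow to the right and rows downward; lengths in m; the calibration is good to about 2 mm. A picture is of the moment at which its call begins: read the wrist's pose just before it. There is no depth.
- sign_off(): hands the job in; it is judged then, once.
The state is a dict: "clock": time; "qpos": joint angles; "qd": joint speeds; "effort": joint torques, N m; "position": TCP position; "ee_rot": TCP orientation; "contact_force": force on the tool from outside, world axes, zero at the start; "moment": the same for the moment, N m; "width": finger opening in m; "gripper_force": force on a finger pad.
Only numpy, scipy, OpenCV 4.12 (cv2) and the standard library are available. Lean on these libraries where they do the work, as an engineer would, in place of code of your own. Each camera call takes 0.05 s, during which the arm holds its last target. There are 200 camera calls.

### The job

Stand the black bottle upright on the pan of the beam balance and slide it gently along the pan, first until it presses lightly against the rubber pad of the back fence, then until it presses lightly against the pad of the side fence. Let go, wait until the beam is still, read which coloured band the pointer shows, then stand the bottle upright in the tray of that colour and let go. Be gentle with the balance, which takes no hard push, set the bottle down softly, and leave everything else where it is.

Things in the scene. Friction and masses are not known exactly. Their poses are not given: they have to be found in the camera images.
- bottle: Square-shouldered black bottle with a light threaded neck, 26 (its x) x 32 (its y) x 74 mm, loose, standing alone on the left of the table; flat sided up to 57 mm, above that a round neck of 18 mm diameter. Origin: centre of its underside, z up. Its weight differs from run to run, from about 78 to 182 g.
- balance: Grey beam balance, fixed; base 130 (x) x 280 (y) mm. Origin on the table under the pivot, z up. Its -x side faces the robot and bears the dial (top 173 mm high); the pan is on its +y side, the brass counterweight on its -y side. Pivot 75 mm above the table, pan arm 140 mm. Delicate: no contact with it may exceed 12 N; the fence pads do not yield under such loads.
- beam (a joint): Beam tilt, rad: positive is pan down (heavy), 0 level, stops at -0.27 and +0.27. Empty it lies at -0.27; about 2 N on the pan brings it to the lower stop. Settles about 1 s after release; about 0.0046 rad a gram. The black pointer leans to the pan (+y) when heavy. Dial: red below -0.08 (light), green -0.08 to 0.08, yellow above 0.08 (heavy); within 0.02 of an edge either tray is accepted.
- pan: Square steel pan, 104 x 104 mm, with two 16 mm high fences; hung on the beam so that it stays level as it rises and sinks. Axes parallel to the balance's. Origin at its hinge, 30 mm straight below the centre of the pan's upper face.
- back_fence: Steel fence along the pan's +x edge (far side), 16 mm high. Origin: centre of the pan's upper face; its x axis points into the fence. Carries a black rubber pad 44 mm wide, 14 mm high, on a screw; the pad's face looks along -x and stands 17 to 33 mm from the origin, set differently every time and not measured.
- side_fence: The same on the pan's +y edge (outer end, away from the dial): 16 mm high, origin at the centre of the pan's upper face, its x axis points into the fence (the balance's +y). Its pad's face stands somewhere between 17 and 33 mm from the origin along its x, not measured.
- red_tray: Red open tray for light bottles, 86 x 86 mm, walls 18 mm high and 3 mm thick, floor 3 mm thick, fixed. Origin: centre of its underside (3 mm above the table, on a black mat). The three trays change places.
- green_tray: Green open tray for bottles of the right weight; size and origin as the red tray.
- yellow_tray: Yellow open tray for heavy bottles; size and origin as the red tray.
- heat_tape: Roll of amber tape, 74 mm across, 19 mm high, lying behind the pan. Bystander.
- screw_jar: White jar with lid, 70 mm across, 58 mm high, to the right behind the balance. Bystander.
- marker_black: Marker with black cap, 134 mm long, lying at the table's front edge. Bystander.
- bottle_pack_11: Pack of black bottles, 145 x 141 x 76 mm, at the back left. Bystander.
- mug_2: White mug, 86 mm across, 97 mm high, at the right front. Bystander.
- masking_tape: Roll of cream masking tape, 92 mm across, 24 mm high, at the left front. Bystander.
Things that resemble listed ones, but are neither listed nor needed, are in the scene too. What is shaped like the bottle but orange is not meant.

How it is judged:
On the way, in this order (a step that is already met when the one before it is completed fails the run):
1. the bottle stands upright on the pan and presses against the pad of the back fence with 1 N or more (contact force between bottle and back_fence above 1 N and angle between bottle's own z axis and vertical below 0.12 rad and z of bottle in the frame of back_fence between -0.004 and 0.006 m), for 0.1 s.
2. the bottle then presses against the pad of the side fence with 1 N or more (contact force between bottle and side_fence above 1 N and angle between bottle's own z axis and vertical below 0.12 rad and z of bottle in the frame of side_fence between -0.004 and 0.006 m), for 0.1 s.
3. the bottle stands free on the pan, at the fences, and the beam is at rest (contact force between bottle and pan above 0.5 N and contact force between the fingers and bottle below 0.05 N and contact force between each of the arm, the fingers and balance below 0.05 N and angle between bottle's own z axis and vertical below 0.1 rad and velocity of joint beam between -0.03 and 0.03 rad/s and linear speed of bottle below 0.01 m/s and x of bottle in the frame of back_fence above -0.002 m and x of bottle in the frame of side_fence above -0.002 m), for 0.3 s.
At the end, for the whole second after the job is handed in: The bottle stands upright (within 0.1 rad), released and at rest in the right tray, within 35 mm of its centre: red if under 113 g, green from 113 to 147 g, yellow above (5 g either way allowed at each limit; judged by the force with which it rests on the tray) (angle between bottle's own z axis and vertical below 0.1 rad and linear speed of bottle below 0.02 m/s and contact force between the fingers and bottle below 0.05 N and ((distance between bottle and red_tray below 0.035 m and contact force between bottle and red_tray between 0.4 and 1.16 N) or (distance between bottle and green_tray below 0.035 m and contact force between bottle and green_tray between 1.058 and 1.492 N) or (distance between bottle and yellow_tray below 0.035 m and contact force between bottle and yellow_tray above 1.39 N))); the robot touches nothing.
It fails at once if the balance is pushed with more than 12 N by the bottle or the robot (contact force between any of bottle, the arm, the fingers and balance above 12 N).
It fails at once if the bottle is set down in a tray hard (over 25 N) (contact force between bottle and red_tray above 25 N or contact force between bottle and green_tray above 25 N or contact force between bottle and yellow_tray above 25 N).
It fails at once if the bottle is tipped over (angle between bottle's own z axis and vertical above 0.6 rad).
It fails at once if a bystander is moved by more than 20 mm (distance of any of heat_tape, screw_jar, marker_black, bottle_pack_11, mug_2, masking_tape from where it was at the start of the episode above 0.02 m).
It also fails if it takes over 72 s, if anything falls off the work surface, if the arm or the gripper's body presses on something with over 40 N, if the wrist force passes 120 N, or if a joint passes its speed limit or range.

## Working session

There is one attempt and no reset: what is moved stays moved. The work goes in short steps, Python scripts to look and compute and a tool call to move; the robot and the scene stay as the last step left them, time stands still between calls to the robot, and variables do not carry over. Pictures are saved under pics/ and viewed, at most 10 in all, crops included, and the job is handed in when it is done.

Besides the shell and the picture viewer there is one more tool, called after "Call:" as a command line: name --argument value ..., lists and objects as JSON in quotes. send_rows: Moves the arm, as the interface text tells. Its arguments: {"type":"object","properties":{"steps":{"type":"array"},"newtons":{"type":"number"}},"required":["steps"]}

```bash
mkdir -p pics; ls; python3 - <<'E'
from rig import *
import cv2,numpy as np
s=get_state();print(s, pinch_z)
for n in("scene","side"):
    d=get_image(n);cv2.imwrite(f"pics/{n}0.png",d["color"][:,:,::-1]);np.savez(f"{n}.npz",K=d["mtx"],T=d["T"]);print(n,d["mtx"].round(1).tolist(),d["T"].round(3).tolist())
d=get_image("wrist");cv2.imwrite("pics/w0.png",d["color"][:,:,::-1]);print(d["mtx"].tolist(),d["mount"].round(4).tolist())
E
```

```text
pics
{'clock': 0.0, 'qpos': array([-1.31202881e+00,  2.76626911e-01,  1.50618934e+00,  5.75890037e-06,
        1.36069532e+00, -1.21002208e-01]), 'qd': array([-0.00076283, -0.00061856, -0.00170257,  0.00105532, -0.00066419,
       -0.00114609]), 'effort': array([-1.44569134e-03, -4.16782486e+01, -2.45808381e+01, -3.31723504e-04,
        1.11399003e-02, -2.07185224e-06]), 'position': array([ 0.21300965, -0.53349504,  0.23039912]), 'ee_rot': array([-9.57378571e-04,  9.82025635e-01,  1.88745151e-01, -6.32290331e-05]), 'contact_force': array([ 0.36300111, -0.09253256,  0.98318637]), 'moment': array([-0.03031846,  0.00664768, -0.01588894]), 'gripper_force': 0.0, 'width': 0.08535000425116172} 0.0187
scene [[507.0, 0.0, 323.9], [0.0, 507.0, 196.7], [0.0, 0.0, 1.0]] [[0.735, -0.528, 0.425, -0.229], [-0.678, -0.573, 0.461, -0.824], [0.0, -0.627, -0.779, 1.419], [0.0, 0.0, 0.0, 1.0]]
side [[399.8, 0.0, 320.7], [0.0, 399.8, 200.1], [0.0, 0.0, 1.0]] [[-0.907, -0.272, 0.322, 0.108], [-0.421, 0.556, -0.717, 0.872], [0.016, -0.785, -0.619, 0.905], [0.0, 0.0, 0.0, 1.0]]
[[350.42184001353206, 0.0, 315.3003128064425], [0.0, 350.42184001353206, 198.81150519632763], [0.0, 0.0, 1.0]] [[-0.0004, -0.9609, -0.2768, 0.0692], [1.0, -0.0003, -0.0004, 0.0006], [0.0003, -0.2768, 0.9609, -0.1422], [0.0, 0.0, 0.0, 1.0]]
```

View pics/scene0.png

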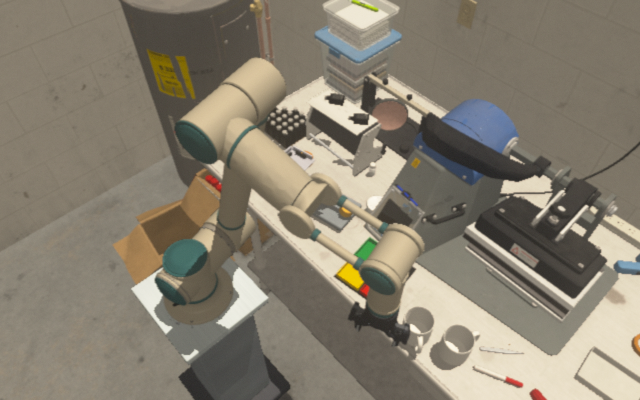

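View pics/side0.png

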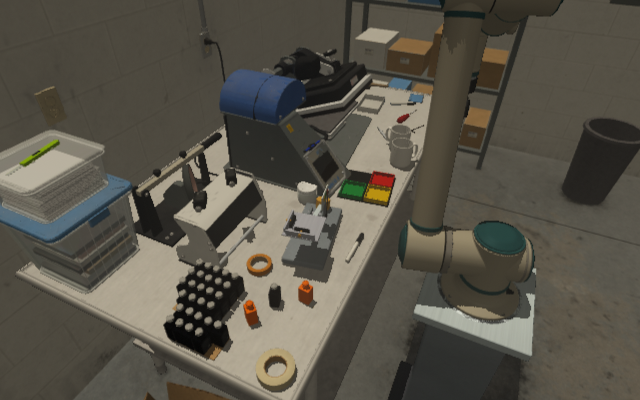

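Candidates in the side image: black bottle (275,296), orange lookalikes (251,312) and (306,291), and black bottles in the pack (205,300). I choose the lone black one at (275,296) and check it in a close crop.

```bash
python3 - <<'E'
import cv2
i=cv2.imread("pics/side0.png")[168:318,236:400]
cv2.imwrite("pics/c0.png",cv2.resize(i,None,fx=4,fy=4,interpolation=cv2.INTER_CUBIC))
E
```

```text
(no output)
```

View pics/c0.png

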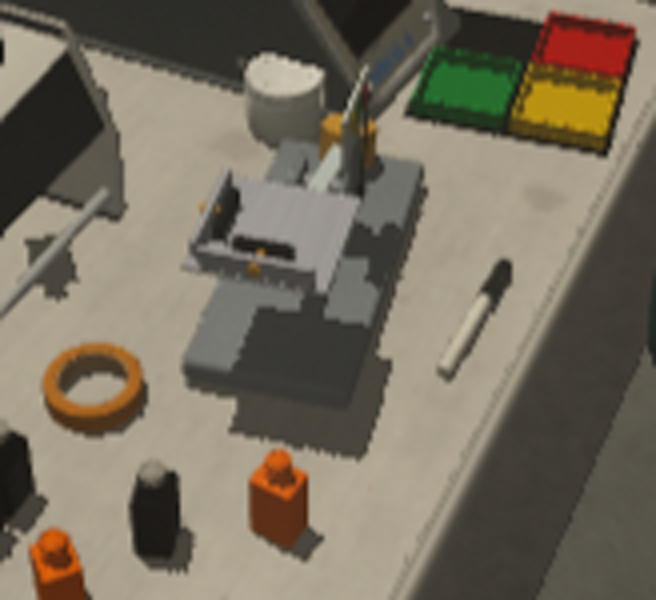

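Crop: lone black bottle base at crop (155,552), i.e. px (275,306), neck on top at (153,468); orange ones on either side; balance with pan up, trays upper right (green (468,85), red (585,45), yellow (567,105)).

```bash
cat > h.py <<'E'
import numpy as np,cv2
def ray(K,T,uv,z):
    d=T[:3,:3]@np.linalg.solve(K,[uv[0],uv[1],1.]);o=T[:3,3];return o+d*(z-o[2])/d[2]
def quat(q):
    from scipy.spatial.transform import Rotation as R
    return R.from_quat([q[1],q[2],q[3],q[0]]).as_matrix()
def snap(name):
    from rig import get_state,get_image
    s=get_state();d=get_image("wrist");cv2.imwrite(f"pics/{name}.png",d["color"][:,:,::-1])
    E=np.eye(4);E[:3,:3]=quat(s["ee_rot"]);E[:3,3]=s["position"]
    np.savez(name+".npz",K=d["mtx"],T=E@d["mount"]);return s
E
python3 - <<'E'
from h import *
d=np.load("side.npz")
f=lambda c,z:ray(d["K"],d["T"],(236+c[0]/4,168+c[1]/4),z).round(3)[:2]
for n,c,z in[("bottle base",(155,552),0),("neck top",(153,466),.074),("orange R base",(279,535),0),("orangeL",(60,615),0),("base+y+x",(185,370),.0),("base+y-x",(345,405),0.),("base -y-x",(425,165),.02),("panin near",(320,290),.14),("panin far",(360,198),.142),("panout far",(228,172),.158),("panout near",(188,265),.142),
 ("corner far outer floor",(212,235),.142),("red",(588,45),.012),("green",(468,88),.01),("yellow",(567,105),.01),("tape",(95,385),.01),("dialtop",(365,75),.173)]: print(n,f(c,z))
E
```

```text
bottle base [0.495 0.303]
neck top [0.499 0.291]
orange R base [0.425 0.254]
orangeL [0.526 0.373]
base+y+x [0.559 0.147]
base+y-x [0.433 0.126]
base -y-x [ 0.479 -0.139]
panin near [0.442 0.154]
panin far [0.456 0.056]
panout far [0.547 0.089]
panout near [0.534 0.173]
corner far outer floor [0.534 0.139]
red [ 0.41  -0.387]
green [ 0.491 -0.273]
yellow [ 0.399 -0.289]
tape [0.607 0.197]
dialtop [ 0.499 -0.045]
```

Call:
send_rows --steps '[1,3.4,-3.2,-0.8,0,1,3.4,-3.2,-0.8,0,1,3.4,-3.2,-0.8,0,1,3.4,-3.2,-0.8,0,1,3.4,-3.2,-0.8,0,1,3.4,-3.2,-0.8,0,1,3.4,-3.2,-0.8,0,1,3.4,-3.2,-0.8,0,1,3.4,-3.2,-0.8,0,1,3.4,-3.2,-0.8,0,1,3.4,-3.2,-0.8,0,1,3.4,-3.2,-0.8,0]'

```text
clock: 1.35
position: [0.45, -0.0242, 0.3276]
ee_rot: [0.0, 0.982, 0.189, 0.0]
contact_force: [1.2, -1.2, -0.6]
width: 0.0857
gripper_force: 0.0
```

Call:
send_rows --steps '[1,3.5,-3.4,0,0,1,3.5,-3.4,0,0,1,3.5,-3.4,0,0,1,3.5,-3.4,0,0,1,3.5,-3.4,0,0,1,0,0,0,0,1,0,0,0,0]'

```text
clock: 2.05
position: [0.549, 0.1973, 0.3262]
ee_rot: [0.0, 0.982, 0.19, -0.001]
contact_force: [0.0, -0.7, -0.9]
width: 0.0853
gripper_force: 0.0
```

```bash
python3 - <<'E'
from h import *
s=snap("w1");print(s["position"],s["ee_rot"],s["contact_force"])
i=cv2.imread("pics/w1.png");cv2.imwrite("pics/w1v.png",cv2.resize(i,(800,500),interpolation=cv2.INTER_CUBIC))
E
```

```text
[0.54901541 0.19731134 0.32616901] [ 4.28258709e-04  9.81818658e-01  1.89817079e-01 -1.19027109e-03] [ 0.00818041 -0.66727772 -0.85811273]
```

View pics/w1v.png

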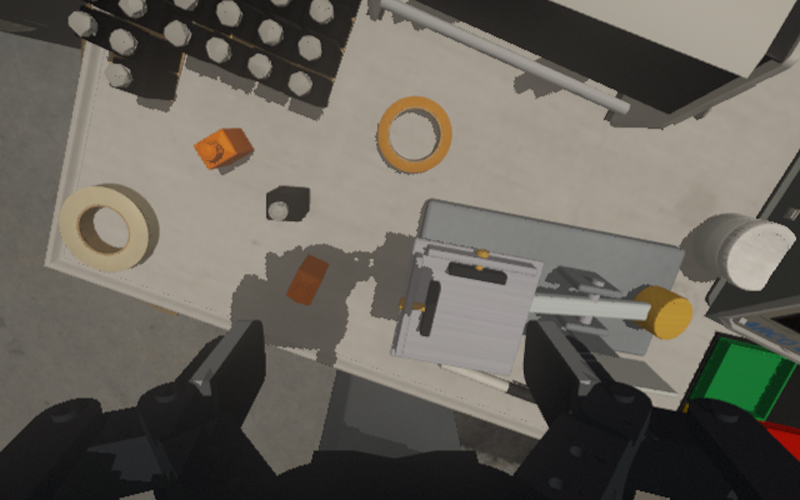

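```bash
python3 - <<'E'
import cv2
import numpy as np
i=cv2.imread("pics/w1.png")
a=cv2.resize(i[140:185,203:259],None,fx=10,fy=10,interpolation=cv2.INTER_CUBIC)[:, :560]
b=cv2.resize(i[155:305,310:450],None,fx=4,fy=4,interpolation=cv2.INTER_CUBIC)
a=np.clip(a.astype(float)*1.8,0,255).astype("uint8");a=cv2.resize(a,(240,193))
o=np.zeros((600,800,3),"uint8");o[:193,:240]=a;o[:600,240:800]=b
cv2.imwrite("pics/c1.png",o)
E
```

```text
(no output)
```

View pics/c1.png

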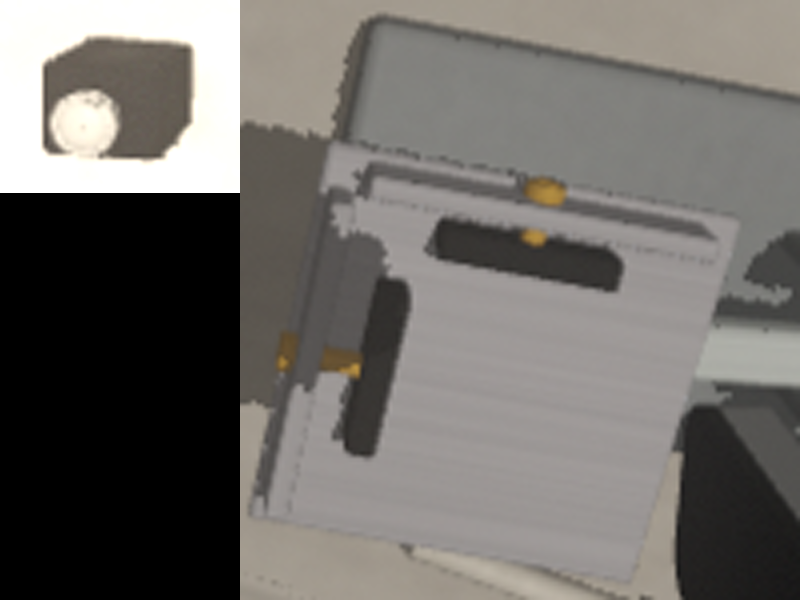

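```bash
python3 - <<'E'
from h import *
d=np.load("w1.npz");K,T=d["K"],d["T"]
A=lambda c,z:ray(K,T,(203+c[0]*56/240,140+c[1]*56/240),z)[:2].round(4)
B=lambda c,z:ray(K,T,(310+(c[0]-240)/4,155+c[1]/4),z)[:2].round(4)
print("bottle base",[A(c,0) for c in((88,38),(192,43),(190,125))]);print("top",[A(c,.057) for c in((43,63),(43,152),(165,157))],"neck",A((84,122),.074))
p=[B(c,.142) for c in((738,215),(633,580),(250,515),(325,150))];print("pan",p,np.mean(p,0))
for z in(.156,):print("backpad",B((430,255),z),B((618,290),z),"sidepad",B((408,285),z),B((375,455),z))
print("base",B((375,15),.02),B((800,98),.02))
C=lambda c,z:ray(K,T,(c[0]*.8,c[1]*.8),z)[:2].round(3)
print("green in",C((738,378),.006),C((712,335),.02),C((788,355),.02),C((765,425),.02),"orange",C((303,288),.02),C((225,148),.02),"cyl",C((668,310),.06))
print(T[:3,3])
E
```

```text
bottle base [array([0.5062, 0.3117]), array([0.5168, 0.2811]), array([0.4919, 0.2733])]
top [array([0.5081, 0.3102]), array([0.4842, 0.3028]), array([0.4955, 0.2707])] neck [0.5014 0.2918]
pan [array([0.5597, 0.0755]), array([0.4588, 0.0546]), array([0.439 , 0.1558]), array([0.5373, 0.1755])] [0.4987  0.11535]
backpad [0.5261 0.1447] [0.5347 0.0997] sidepad [0.5173 0.1465] [0.4733 0.1362]
base [0.5564 0.1602] [0.583  0.0201]
green in [ 0.492 -0.271] [ 0.532 -0.197] [ 0.543 -0.292] [ 0.454 -0.324] orange [0.414 0.25 ] [0.527 0.37 ] cyl [ 0.547 -0.103]
[0.61371059 0.22275607 0.4681967 ]
```

Call:
send_rows --steps '[0.35,-0.2,-2.1,3.6,0,0.35,-0.2,-2.1,3.6,0,0.35,-0.2,-2.1,3.6,0,0.35,-0.2,-2.1,3.6,0,0.35,-0.2,-2.1,3.6,0,0.35,0,0,0,3.6,0.35,0,0,0,0]' --newtons 25

```text
clock: 2.8
position: [0.5, 0.2888, 0.1466]
ee_rot: [0.001, 0.988, 0.157, -0.001]
contact_force: [-0.7, 0.5, 0.3]
width: 0.0575
gripper_force: 0.0
```

```bash
python3 - <<'E'
from h import *
s=snap("w2");print(s["position"],s["ee_rot"],s["contact_force"],s["width"])
i=cv2.imread("pics/w2.png");cv2.imwrite("pics/w2v.png",i)
E
```

```text
[0.49998398 0.28877202 0.14658114] [ 6.23457851e-04  9.87535135e-01  1.57393766e-01 -1.08178256e-03] [-0.69543202  0.48072105  0.32791556] 0.057496326783202115
```

View pics/w2v.png

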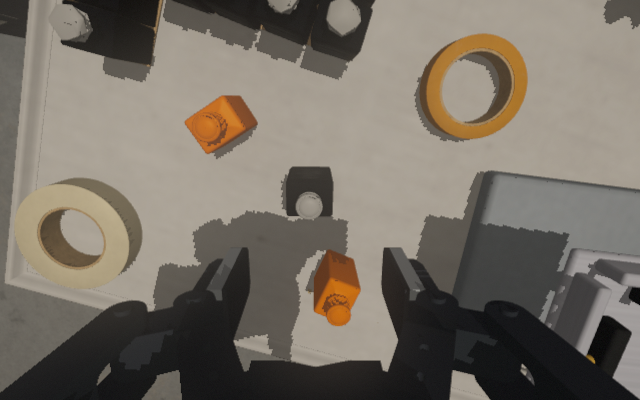

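The bottle (neck at px (309,205)) sits square to the fingers, a few mm to the left; both oranges are clear of the fingers.

Call:
send_rows --steps '[0.35,0,-0.3,3,0,0.35,0,0,3,0,0.35,0,0,3,0,0.35,0,0,2,0,0.35,0,0,0.8,0,0.35,0,0,0,0,0.35,0,0,0,0]'

```text
clock: 3.55
position: [0.5015, 0.2932, 0.0308]
ee_rot: [-0.0, 0.988, 0.158, 0.001]
contact_force: [0.2, -0.0, 0.1]
width: 0.0575
gripper_force: 0.0
```

Call:
send_rows --steps '[-1,0,0,0,0,-1,0,0,0,0,-1,0,0,0,0,-1,0,0,0,0,-1,0,0,0,0,-1,0,0,0,0]' --newtons 30

```text
clock: 4.15
position: [0.5011, 0.2937, 0.0307]
ee_rot: [-0.0, 0.987, 0.158, 0.001]
contact_force: [0.5, -0.6, 6.7]
width: 0.0331
gripper_force: 31.2
```

Call:
send_rows --steps '[-1,0,0,-1,0,-1,0,0,-3,0,-1,0,0,-4,0,-1,0,0,-4,0,-1,0,0,-4,0,-1,0,0,-4,0,-1,0,0,-2,0,-1,0,0,0,6.7,-1,0,0,0,0,-1,0,0,0,0]'

```text
clock: 5.15
position: [0.4993, 0.293, 0.2488]
ee_rot: [0.0, 0.995, 0.101, -0.001]
contact_force: [0.3, -0.0, -1.9]
width: 0.0322
gripper_force: 30.3
```

```bash
python3 - <<'E'
from rig import *
import numpy as np
F=[]
for k in range(8):
    s=get_state();F.append(np.r_[s["contact_force"],s["moment"]]);get_image("side")
s=get_state();print(np.round(F,2),np.mean(F,0).round(3));q=s["ee_rot"];print(s["position"],q,2*np.degrees(np.arctan2(q[2],q[1])),s["clock"])
E
```

```text
[[ 0.29 -0.   -1.87  0.04  0.04  0.  ]
 [ 0.11  0.02 -1.43  0.03  0.05 -0.03]
 [-0.79 -0.2  -2.84 -0.01 -0.02 -0.  ]
 [-0.21  0.75 -2.12  0.   -0.03  0.  ]
 [ 0.1  -0.16 -1.92 -0.   -0.02 -0.02]
 [-0.11 -0.61 -1.97  0.03  0.02 -0.02]
 [ 0.65  0.32 -2.03  0.04  0.02 -0.02]
 [-0.09 -1.15 -2.01 -0.03  0.01 -0.02]] [-0.007 -0.13  -2.025  0.013  0.008 -0.012]
[0.50001357 0.29324835 0.24895212] [ 1.27967301e-04  9.94983643e-01  1.00037286e-01 -2.75653242e-04] 11.482635690031275 5.55
```

Call:
send_rows --steps '[-1,-0.6,3.5,0,0,-1,-0.6,3.5,0,0,-1,-0.6,3.5,0,0,-1,-0.6,3.5,0,0,-1,-0.5,3.3,0,0,-1,0,0,3,0,-1,0,0,2.5,0,-1,0,0,1,0,-1,0,0,0,0,-1,0,0,0,0]'

```text
clock: 6.55
position: [0.5068, 0.1183, 0.1851]
ee_rot: [0.0, 0.995, 0.1, 0.001]
contact_force: [0.9, 0.7, -1.2]
width: 0.0328
gripper_force: 30.5
```

```bash
python3 - <<'E'
from h import *
s=snap("w3");print(s["position"],s["ee_rot"],s["contact_force"],s["clock"])
i=cv2.imread("pics/w3.png")
from rig import get_image
j=get_image("side")["color"][:,:,::-1]
o=np.zeros((600,800,3),"uint8");o[:400,:640]=i;k=cv2.resize(j[190:260,270:350],None,fx=2.8,fy=2.8,interpolation=2);o[404:600,:k.shape[1]]=k
cv2.imwrite("pics/w3v.png",o)
E
```

```text
[0.50680738 0.11825875 0.18508278] [2.99704067e-05 9.94978044e-01 1.00090705e-01 7.36401620e-04] [ 0.85111106  0.65382802 -1.16144717] 6.55
```

View pics/w3v.png

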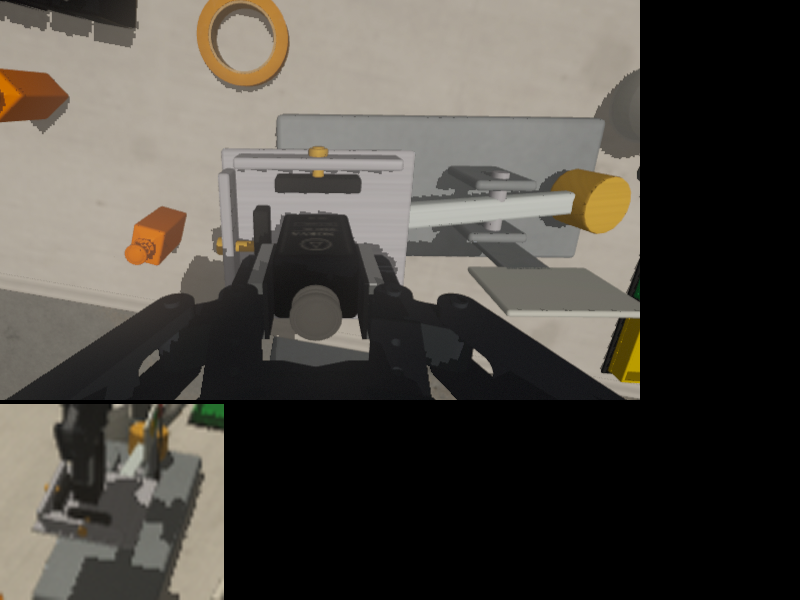

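Call:
send_rows --steps '[-1,0,0,0.5,0,-1,0,0,0.3,0,-1,0,0,0.3,0,-1,0,0,0.3,0,-1,0,0,0.3,0,-1,0,0,0.3,0,-1,0,0,0.3,0,-1,0,0,0.3,0,-1,0,0,0.3,0,-1,0,0,0.3,0]'

```text
clock: 7.65
position: [0.5061, 0.1179, 0.152]
ee_rot: [0.0, 0.995, 0.1, 0.0]
contact_force: [0.6, 0.3, -1.0]
width: 0.0323
gripper_force: 30.7
```

Call:
send_rows --steps '[-1,0,0,0.4,0,-1,0,0,0.4,0,-1,0,0,0.4,0,-1,0,0,0.4,0,-1,0,0,0.4,0,-1,0,0,0.4,0,-1,0,0,0.3,0,-1,0,0,0,0,-1,0,0,0,0]'

```text
clock: 8.55
position: [0.5059, 0.1177, 0.1252]
ee_rot: [0.0, 0.995, 0.1, -0.0]
contact_force: [-0.1, -0.4, -1.3]
width: 0.0323
gripper_force: 30.8
```

```bash
cat > rd.py <<'E'
from h import *
from rig import *
import sys
n=int(sys.argv[1]) if len(sys.argv)>1 else 6
F=[];P=[]
for k in range(n):
    s=get_state();R=quat(s["ee_rot"]);F.append(np.r_[R.T@s["contact_force"],R.T@s["moment"]*10]);P.append(s["position"]);get_image("side")
print("tool F, 10M",np.mean(F,0).round(2),"sd",np.std(F,0)[:3].round(2),"pos mm",(1000*np.mean(P,0)).round(2),s["clock"],s["width"])
E
python3 rd.py
```

```text
tool F, 10M [-0.26  0.26  0.53 -1.44 -0.39  0.24] sd [0.44 0.19 0.48] pos mm [505.96 117.76 125.35] 8.8 0.032422013770075385
```

Call:
send_rows --steps '[-1,0.15,0,0,0,-1,0.15,0,0,0,-1,0.15,0,0,0,-1,0.15,0,0,0,-1,0.1,0,0,0,-1,0.05,0,0,0,-1,0.05,0,0,0]'

```text
clock: 9.55
position: [0.5139, 0.1195, 0.1252]
ee_rot: [0.0, 0.995, 0.1, -0.0]
contact_force: [-0.9, -1.3, -0.6]
width: 0.0325
gripper_force: 30.8
```

```bash
python3 rd.py 4
```

```text
tool F, 10M [-0.97  0.51  0.4   0.13 -1.27  0.11] sd [0.15 0.39 0.57] pos mm [513.94 119.57 125.26] 9.7 0.03266476643386075
```

Call:
send_rows --steps '[-1,0.04,0,0,0,-1,0.04,0,0,0]'

```text
clock: 9.95
position: [0.5146, 0.1197, 0.1253]
ee_rot: [0.0, 0.995, 0.1, -0.0]
contact_force: [-1.6, -0.7, 0.6]
width: 0.0323
gripper_force: 30.8
```

```bash
python3 rd.py 4
```

```text
tool F, 10M [-1.12  0.38  0.05  0.3  -1.13  0.05] sd [0.56 0.25 0.64] pos mm [514.7  119.68 125.29] 10.1 0.032665451264603934
```

Call:
send_rows --steps '[-1,0.05,0,0,0,-1,0.05,0,0,0,-1,0,0,0,0]'

```text
clock: 10.45
position: [0.5158, 0.1199, 0.1253]
ee_rot: [0.0, 0.995, 0.1, 0.0]
contact_force: [-0.6, 0.3, -0.2]
width: 0.0321
gripper_force: 30.8
```

```bash
python3 rd.py 4
```

```text
tool F, 10M [-0.65 -0.63  0.15  0.29 -0.84 -0.26] sd [0.14 0.17 0.34] pos mm [515.77 119.89 125.28] 10.6 0.032482460331250754
```

Call:
send_rows --steps '[-1,0.04,0,0,0,-1,0.04,0,0,0,-1,0,0,0,0]'

```text
clock: 10.95
position: [0.5165, 0.12, 0.1252]
ee_rot: [0.0, 0.995, 0.1, -0.0]
contact_force: [-0.6, 0.5, -0.1]
width: 0.0323
gripper_force: 30.8
```

```bash
python3 rd.py 4
```

```text
tool F, 10M [-0.54 -0.31  0.83 -0.21 -1.49 -0.19] sd [0.15 0.58 0.44] pos mm [516.46 120.05 125.25] 11.1 0.0324590156210516
```

Call:
send_rows --steps '[-1,0.04,0,0,0,-1,0.04,0,0,0,-1,0,0,0,0]'

```text
clock: 11.45
position: [0.5173, 0.1202, 0.1253]
ee_rot: [0.0, 0.995, 0.1, 0.0]
contact_force: [0.2, 0.2, -0.7]
width: 0.0325
gripper_force: 30.8
```

```bash
python3 rd.py 4
```

```text
tool F, 10M [-0.16 -0.08  0.42  0.1  -1.02 -0.05] sd [0.29 0.17 0.18] pos mm [517.29 120.22 125.28] 11.6 0.032724736501990905
```

Call:
send_rows --steps '[-1,0.03,0,0,0,-1,0.03,0,0,0,-1,0,0,0,0]'

```text
clock: 11.95
position: [0.5175, 0.1203, 0.1251]
ee_rot: [0.0, 0.995, 0.1, -0.0]
contact_force: [-0.9, -0.6, -0.0]
width: 0.033
gripper_force: 30.8
```

```bash
python3 rd.py 4
```

```text
tool F, 10M [-1.36  0.25  0.5  -0.05 -2.62 -0.2 ] sd [0.36 0.27 0.46] pos mm [517.53 120.26 125.17] 12.1 0.03253442419905756
```

Call:
send_rows --steps '[-1,0.03,0,0,0,-1,0.03,0,0,0,-1,0,0,0,0]'

```text
clock: 12.45
position: [0.5177, 0.1203, 0.1251]
ee_rot: [0.0, 0.995, 0.1, -0.001]
contact_force: [-3.7, -0.8, -0.4]
width: 0.0327
gripper_force: 30.8
```

```bash
python3 rd.py 4
```

```text
tool F, 10M [-3.72  0.03  0.22 -0.74 -6.58  0.18] sd [0.34 0.38 0.46] pos mm [517.67 120.31 125.04] 12.6 0.03258827574460406
```

Call:
send_rows --steps '[-1,-0.05,0,0,0,-1,0,-0.15,0,0,-1,0,-0.15,0,0,-1,0,-0.15,0,0,-1,0,-0.15,0,0,-1,0,-0.15,0,0,-1,0,-0.15,0,0,-1,0,-0.1,0,0,-1,0,-0.05,0,0,-1,0,0,0,0]'

```text
clock: 13.65
position: [0.5157, 0.1308, 0.1252]
ee_rot: [0.0, 0.995, 0.1, -0.0]
contact_force: [-3.3, -4.0, -0.3]
width: 0.0324
gripper_force: 30.8
```

```bash
python3 rd.py 4
```

```text
tool F, 10M [-4.1   2.52  0.47 -4.7  -7.88  0.69] sd [0.28 0.51 0.1 ] pos mm [515.7  130.76 125.24] 13.8 0.03243763630311387
```

Call:
send_rows --steps '[-1,0,-0.04,0,0,-1,0,-0.04,0,0,-1,0,0,0,0]'

```text
clock: 14.15
position: [0.5156, 0.1313, 0.1253]
ee_rot: [0.0, 0.995, 0.1, -0.0]
contact_force: [-3.6, -4.0, 0.1]
width: 0.0322
gripper_force: 30.8
```

```bash
python3 rd.py 4
```

```text
tool F, 10M [-4.17  2.69  0.03 -5.3  -7.98  0.97] sd [0.38 0.45 0.3 ] pos mm [515.61 131.26 125.26] 14.3 0.03258000494326482
```

Call:
send_rows --steps '[-1,-0.05,0,0,0,-1,-0.03,0,0,0,-1,0,0,0,0]'

```text
clock: 14.65
position: [0.5155, 0.1314, 0.1255]
ee_rot: [-0.0, 0.995, 0.1, 0.001]
contact_force: [-2.2, -3.1, -0.7]
width: 0.0326
gripper_force: 30.8
```

```bash
python3 rd.py 4
```

```text
tool F, 10M [-2.59  2.18  0.4  -4.25 -4.8   0.55] sd [0.14 0.36 0.23] pos mm [515.45 131.42 125.48] 14.8 0.03227859812164987
```

Call:
send_rows --steps '[-1,0,-0.04,0,0,-1,0,-0.04,0,0,-1,0,0,0,0]'

```text
clock: 15.15
position: [0.5152, 0.1324, 0.1254]
ee_rot: [-0.0, 0.995, 0.1, 0.001]
contact_force: [-0.8, -1.7, 0.4]
width: 0.0326
gripper_force: 30.8
```

```bash
python3 rd.py 4
```

```text
tool F, 10M [-1.32  1.56  0.02 -2.43 -1.99  0.34] sd [0.24 0.39 0.28] pos mm [515.18 132.37 125.42] 15.3 0.03244363043094208
```

Call:
send_rows --steps '[-1,0,-0.04,0,0,-1,0,-0.04,0,0,-1,0,0,0,0]'

```text
clock: 15.65
position: [0.515, 0.1331, 0.1254]
ee_rot: [-0.0, 0.995, 0.1, 0.0]
contact_force: [0.6, -0.3, 0.1]
width: 0.0322
gripper_force: 30.8
```

```bash
python3 rd.py 4
```

```text
tool F, 10M [ 0.17  0.73  0.1  -1.29  0.53 -0.17] sd [0.44 0.2  0.15] pos mm [514.97 133.05 125.41] 15.8 0.031959185729904444
```

Call:
send_rows --steps '[-1,0,-0.03,0,0,-1,0,-0.03,0,0,-1,0,0,0,0]'

```text
clock: 16.15
position: [0.5149, 0.1332, 0.1254]
ee_rot: [0.0, 0.995, 0.1, 0.0]
contact_force: [0.4, -1.7, -1.0]
width: 0.0325
gripper_force: 30.8
```

```bash
python3 rd.py 4
```

```text
tool F, 10M [ 0.43  2.21  0.44 -4.05  1.83  0.39] sd [0.42 0.55 0.66] pos mm [514.86 133.18 125.4 ] 16.3 0.03271028015431429
```

Call:
send_rows --steps '[-1,0,-0.03,0,0,-1,0,-0.03,0,0,-1,0,0,0,0]'

```text
clock: 16.65
position: [0.5148, 0.1333, 0.1254]
ee_rot: [0.001, 0.995, 0.1, 0.0]
contact_force: [2.5, -5.3, 0.6]
width: 0.0324
gripper_force: 30.8
```

```bash
python3 rd.py 4
```

```text
tool F, 10M [ 1.66  5.36 -0.42 -9.38  2.75  0.14] sd [0.23 0.42 0.16] pos mm [514.8  133.28 125.42] 16.8 0.032294946128628405
```

Call:
send_rows --steps '[-1,0,0.05,0,0,-1,0,0.03,0,0,-1,0,0,0,0,0.35,0,0,0,0,0.35,0,0,0,0,0.35,0,0,0,0,0.35,0,0,0,0,0.35,0,0,-0.5,0,0.35,0,0,-0.5,0,0.35,0,0,0,0]'

```text
clock: 17.85
position: [0.5152, 0.1334, 0.1363]
ee_rot: [-0.0, 0.995, 0.1, 0.001]
contact_force: [0.9, -0.4, -0.3]
width: 0.0578
gripper_force: 0.0
```

Call:
send_rows --steps '[0.35,0,0,0,0,0.35,0,0,0,0,0.35,0,0,0,0,0.35,0,0,0,0,0.35,0,0,0,0,0.35,0,0,0,0,0.35,0,0,0,0,0.35,0,0,0,0,0.35,0,0,0,0,0.35,0,0,0,0,0.35,0,0,0,0]'

```text
clock: 18.95
position: [0.5145, 0.1332, 0.1353]
ee_rot: [0.0, 0.995, 0.1, 0.0]
contact_force: [-1.0, -0.1, -0.0]
width: 0.0577
gripper_force: 0.0
```

```bash
python3 - <<'E'
from h import *
from rig import get_image
s=snap("w4");print(s["position"],s["ee_rot"],s["contact_force"],s["clock"])
i=cv2.imread("pics/w4.png")[100:350,170:570]
o=np.zeros((600,800,3),"uint8");k=cv2.resize(i,(560,350),interpolation=2);o[:350,:560]=k
for n,x in(("side",0),("scene",400)):
    j=get_image(n)["color"][:,:,::-1];cv2.imwrite(f"pics/{n}4.png",j)
    if n=="side":
        q=cv2.resize(j[180:262,265:355],None,fx=3,fy=3,interpolation=2)
    else: q=cv2.resize(j[170:240,310:410],None,fx=3,fy=3,interpolation=2)
    o[352:352+q.shape[0],x:x+q.shape[1]]=q[:248]
cv2.imwrite("pics/w4v.png",o)
E
```

```text
[0.51449004 0.13321463 0.13529749] [3.65723149e-05 9.95003550e-01 9.98395380e-02 3.23463371e-05] [-1.02328582 -0.08540735 -0.01652892] 18.95
```

View pics/w4v.png

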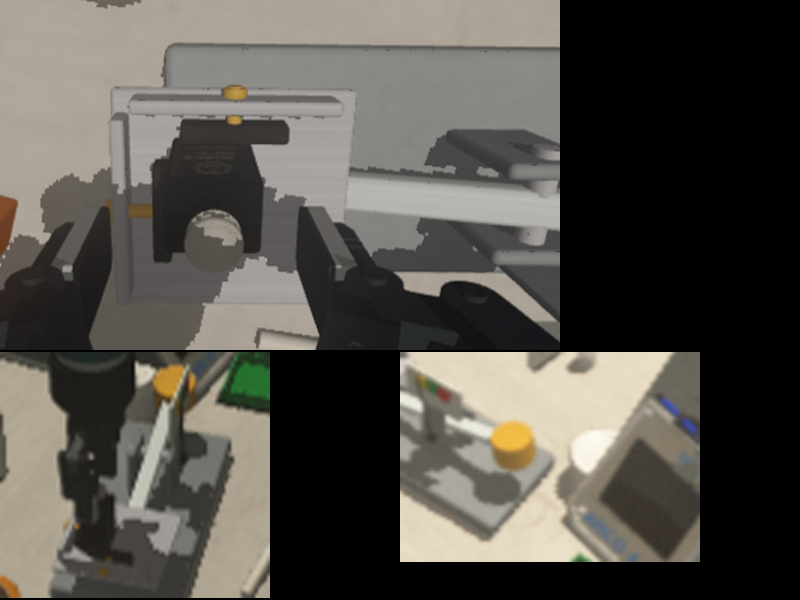

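```bash
python3 - <<'E'
from h import *
from scipy.optimize import brentq
d=np.load("w4.npz");K,T=d["K"],d["T"]
p=lambda c:(170+c[0]/1.4,100+c[1]/1.4)
for a,b,L in(((113,88),(356,90),.104),):
    f=lambda z:np.linalg.norm(ray(K,T,p(a),z)-ray(K,T,p(b),z))-L
    z=brentq(f,0,.2);print("pan z",z,"tilt",np.arcsin((.105-z)/.14),ray(K,T,p(a),z),ray(K,T,p(b),z))
n=p((214,240))
for z in(.15,.16,.17):print("neck at",z,ray(K,T,n,z))
print("neck diam",[np.linalg.norm(ray(K,T,p((184,238)),z)-ray(K,T,p((245,238)),z)) for z in(.15,.16,.17,.18)])
j=cv2.imread("pics/scene4.png")[160:200,295:345];cv2.imwrite("pics/dial.png",cv2.resize(j,None,fx=12,fy=12,interpolation=2))
E
```

```text
pan z 0.06992975479055225 tilt 0.2531984965548927 [0.5382089  0.17678103 0.06992975] [0.55798753 0.07467909 0.06992975]
neck at 0.15 [0.51730721 0.12997064 0.15      ]
neck at 0.16 [0.52242271 0.13124647 0.16      ]
neck at 0.17 [0.52753821 0.13252229 0.17      ]
neck diam [np.float64(0.017523718719521127), np.float64(0.016149368443657074), np.float64(0.014775018167793042), np.float64(0.013400667891928978)]
```

View pics/dial.png

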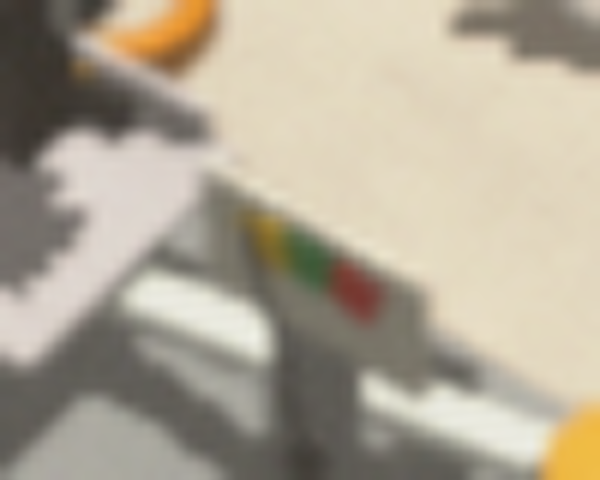

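Pan height puts the tilt at about +0.25 rad, and on the dial the dark pointer is at the yellow end: heavy, so the yellow tray. I regrasp with the outer finger touching first, so nothing is pushed into the pad.

Call:
send_rows --steps '[0.35,0,0.35,0,0,0.35,0,0.35,0,0,0.35,0,0,0.8,0,0.35,0,0,0.8,0,0.35,0,0,0.8,0,0.35,0,0,0.6,0,0.35,0,0,0.4,0,0.35,0,0,0,0,0.35,0,0,0,0]' --newtons 20

```text
clock: 20.0
position: [0.516, 0.1264, 0.1012]
ee_rot: [0.0, 0.995, 0.1, 0.0]
contact_force: [0.5, -0.0, -0.5]
width: 0.0576
gripper_force: 0.0
```

Call:
send_rows --steps '[-0.1,0,0,0,0,-0.1,0,0,0,0,-0.15,0,0,0,0,-0.2,0,0,-0.05,0,-0.25,0,0,-0.05,0,-0.3,0,0,-0.1,0,-0.35,0,0,-0.1,0,-0.4,0,0,-0.1,0,-1,0,0,-0.1,0,-1,0,0,-0.2,0,-1,0,0,-0.3,0,-1,0,0,-0.3,0]' --newtons 20

```text
clock: 21.2
position: [0.5158, 0.1263, 0.1145]
ee_rot: [0.0, 0.995, 0.1, -0.0]
contact_force: [-0.2, 1.1, 0.0]
width: 0.033
gripper_force: 20.9
```

```bash
python3 rd.py 2
```

```text
tool F, 10M [ 0.21 -0.9   0.09  1.05 -0.69  0.38] sd [0.16 0.25 0.1 ] pos mm [515.92 126.33 114.75] 21.25 0.0326097273869314
```

Call:
send_rows --steps '[-1,0,0,-0.5,0,-1,0,0,-0.7,0,-1,0,0,-0.8,0,-1,0,0,-1,0,-1,0,0,-1,0,-1,0,0,-1,0,-1,0,0,-1,0,-1,0,0,-2,0,-1,0,0,-2,0,-1,0,0,-2,0,-1,0,0,-1.5,0,-1,0,0,0,0]' --newtons 30

```text
clock: 22.5
position: [0.5173, 0.1266, 0.252]
ee_rot: [-0.0, 0.995, 0.1, 0.003]
contact_force: [0.2, 0.3, -2.0]
width: 0.0324
gripper_force: 34.0
```

Call:
send_rows --steps '[-1,-1.0,1.9,0,0,-1,-2.0,3.85,0,0,-1,-2.0,3.85,0,0,-1,-2.0,3.85,0,0,-1,-2.0,3.85,0,0,-1,-2.0,3.85,0,0,-1,-2.0,3.85,0,0,-1,-2.0,3.85,0,0,-1,-2.0,3.85,0,0,-1,-2.0,3.85,0,0,-1,-1,1.9,0,0,-1,0,0,0,0]'

```text
clock: 23.7
position: [0.3951, -0.2929, 0.2483]
ee_rot: [0.0, 0.995, 0.098, -0.001]
contact_force: [0.2, 1.1, -0.5]
width: 0.0326
gripper_force: 34.0
```

```bash
python3 - <<'E'
from h import *
s=snap("w5");print(s["position"],s["contact_force"],s["width"],s["clock"])
i=cv2.imread("pics/w5.png");d=np.load("w5.npz")
h=cv2.cvtColor(i,cv2.COLOR_BGR2HSV)
for n,lo,hi in(("yellow",(18,150,80),(32,255,255)),("green",(50,120,40),(85,255,255)),("red",(0,180,80),(6,255,255))):
    m=cv2.inRange(h,lo,hi);k,l,st,c=cv2.connectedComponentsWithStats(m)
    b=1+np.argmax(st[1:,4]);r=cv2.minAreaRect(np.argwhere(l==b)[:,::-1].astype(np.float32))
    P=[ray(d["K"],d["T"],q,.021)[:2] for q in cv2.boxPoints(r)]
    print(n,st[b],np.round(P,3).tolist(),np.mean(P,0).round(4))
cv2.imwrite("pics/w5v.png",i)
E
python3 rd.py 2
```

```text
[ 0.39508248 -0.29288024  0.24826392] [ 0.18362601  1.08093512 -0.49806749] 0.03257499159583391 23.7
yellow [ 267  114   85   84 6572] [[0.353, -0.245], [0.439, -0.236], [0.451, -0.32], [0.366, -0.335]] [ 0.4024 -0.2842]
green [ 270   13   90   98 7208] [[0.446, -0.232], [0.531, -0.224], [0.543, -0.307], [0.458, -0.322]] [ 0.4945 -0.2713]
red [ 353  119   88   84 5680] [[0.367, -0.34], [0.453, -0.328], [0.463, -0.412], [0.377, -0.43]] [ 0.4152 -0.3776]
tool F, 10M [ 0.38 -0.38  2.37  0.19  0.35  0.32] sd [0.13 0.17 0.3 ] pos mm [ 395.6  -290.33  248.39] 23.8 0.032646837396823475
```

View pics/w5v.png

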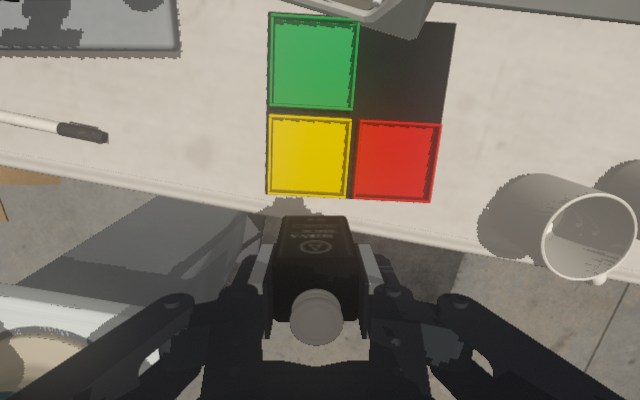

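Call:
send_rows --steps '[-1,0.4,-0.2,3,0,-1,0.4,-0.25,4,0,-1,0,0,4,0,-1,0,0,4,0,-1,0,0,3,0,-1,0,0,1.5,0,-1,0,0,0.5,0,-1,0,0,0,0,-1,0,0,0,0]'

```text
clock: 24.75
position: [0.4041, -0.2843, 0.0503]
ee_rot: [0.001, 0.995, 0.1, 0.001]
contact_force: [-0.2, -0.4, -1.6]
width: 0.0328
gripper_force: 33.9
```

```bash
python3 rd.py 4
```

```text
tool F, 10M [-0.4  -0.08  1.39  0.09 -0.11 -0.33] sd [0.42 0.37 0.52] pos mm [ 404.11 -284.55   50.45] 24.9 0.03259390667142886
```

Call:
send_rows --steps '[-1,0,0,0.3,0,-1,0,0,0.2,0,-1,0,0,0.2,0,-1,0,0,0.1,0,-1,0,0,0.1,0,-1,0,0,0.1,0,-1,0,0,0,0]'

```text
clock: 25.65
position: [0.4031, -0.2842, 0.0391]
ee_rot: [-0.0, 0.995, 0.1, -0.0]
contact_force: [0.1, -0.6, -0.9]
width: 0.0322
gripper_force: 33.9
```

```bash
python3 rd.py 3
```

```text
tool F, 10M [-0.03  0.36  1.64  0.05 -0.12 -0.18] sd [0.04 0.32 0.53] pos mm [ 403.18 -284.2    39.23] 25.75 0.032611757073769884
```

Call:
send_rows --steps '[-1,0,0,0.1,0,-1,0,0,0.1,0,-1,0,0,0,0]'

```text
clock: 26.1
position: [0.4031, -0.2841, 0.0372]
ee_rot: [-0.0, 0.995, 0.1, -0.0]
contact_force: [0.2, 0.1, -0.8]
width: 0.0327
gripper_force: 33.9
```

```bash
python3 rd.py 3
```

```text
tool F, 10M [ 0.18 -0.03  1.51 -0.16 -0.17 -0.24] sd [0.07 0.28 0.57] pos mm [ 403.15 -284.16   37.22] 26.2 0.03248343006411592
```

Call:
send_rows --steps '[-1,0,0,0.05,0,-1,0,0,0.05,0,-1,0,0,0,0]'

```text
clock: 26.55
position: [0.4032, -0.2842, 0.0363]
ee_rot: [0.0, 0.995, 0.1, -0.0]
contact_force: [0.3, -0.3, -2.1]
width: 0.032
gripper_force: 33.9
```

```bash
python3 rd.py 3
```

```text
tool F, 10M [-0.07  0.57  1.93 -0.03 -0.03 -0.02] sd [0.52 0.23 0.16] pos mm [ 403.19 -284.22   36.28] 26.65 0.03254820878933537
```

Call:
send_rows --steps '[-1,0,0,0.05,0,-1,0,0,0.05,0,-1,0,0,0,0]'

```text
clock: 27.0
position: [0.4032, -0.2842, 0.0352]
ee_rot: [-0.0, 0.995, 0.1, -0.0]
contact_force: [-0.3, 0.1, -1.9]
width: 0.0325
gripper_force: 33.9
```

```bash
python3 rd.py 3
```

```text
tool F, 10M [ 0.01 -0.47  2.08 -0.16  0.2   0.08] sd [0.25 0.3  0.24] pos mm [ 403.18 -284.19   35.27] 27.1 0.032313585140693615
```

Call:
send_rows --steps '[-1,0,0,0.06,0,-1,0,0,0.06,0,-1,0,0,0,0]'

```text
clock: 27.45
position: [0.4033, -0.2842, 0.0344]
ee_rot: [0.0, 0.995, 0.1, 0.0]
contact_force: [-0.6, 1.3, 1.5]
width: 0.0326
gripper_force: 34.2
```

Call:
send_rows --steps '[-1,0,0,0.05,0,-1,0,0,0.05,0,-1,0,0,0,0]'

```text
clock: 27.75
position: [0.4033, -0.2842, 0.0343]
ee_rot: [0.0, 0.995, 0.1, 0.0]
contact_force: [-2.6, 2.0, 10.0]
width: 0.0324
gripper_force: 35.3
```

```bash
python3 rd.py 3
```

```text
tool F, 10M [ -1.84  -2.79 -10.25   3.57  -2.95   0.32] sd [0.29 0.36 0.34] pos mm [ 403.3  -284.23   34.31] 27.85 0.03248209037390512
```

Call:
send_rows --steps '[-1,0,0,-0.1,0,-1,0,0,0,0,0.3,0,0,0,0,0.3,0,0,0,0,0.3,0,0,0,0,0.3,0,0,0,0,0.3,0,0,0,0]'

```text
clock: 28.6
position: [0.4032, -0.2842, 0.034]
ee_rot: [-0.0, 0.995, 0.1, -0.0]
contact_force: [-0.7, -0.3, -0.0]
width: 0.056
gripper_force: 0.0
```

Call:
send_rows --steps '[0.3,0,0,-0.5,0,0.3,0,0,-1,0,0.3,0,0,-2,0,0.3,0,0,-3,0,0.3,0,0,-4,0,0.3,0,0,-4,0,0.3,0,0,-4,0,0.3,0,0,0,0,0.3,0,0,0,0]'

```text
clock: 29.5
position: [0.4035, -0.2845, 0.2208]
ee_rot: [0.001, 0.995, 0.1, 0.001]
contact_force: [-1.2, 0.2, -1.1]
width: 0.0555
gripper_force: 0.0
```

```bash
python3 - <<'E'
from h import *
s=snap("w6");print(s["position"],s["width"],s["clock"])
i=cv2.imread("pics/w6.png");cv2.imwrite("pics/w6v.png",i)
E
```

```text
[ 0.40350447 -0.28447036  0.22075868] 0.055465854265335277 29.5
```

```bash
python3 - <<'E'
from h import *
d=np.load("w6.npz");i=cv2.imread("pics/w6.png");W=np.linalg.inv(d["T"])
for n,P in(("neck top",(.4033,-.2842,.080)),("shoulder +x",(.412,-.282,.063)),("floor +x",(.43,-.279,.006))):
    c=d["K"]@(W@np.r_[P,1])[:3];u,v=(c[:2]/c[2]).astype(int);print(n,u,v,i[v-2:v+3,u-2:u+3].mean((0,1)).round()[::-1])
h=cv2.cvtColor(i,cv2.COLOR_BGR2HSV);m=((h[:,:,1]<50)&(h[:,:,2]>70)).astype("uint8")
c=d["K"]@(W@np.r_[.4033,-.2842,.08,1])[:3];u,v=(c[:2]/c[2]).astype(int)
k,l,st,ce=cv2.connectedComponentsWithStats(m);q=l[v,u];print("neck blob",q,st[q],ce[q],ray(d["K"],d["T"],ce[q],.08))
E
```

```text
neck top 313 185 [183. 175. 160.]
shoulder +x 313 170 [73. 61. 35.]
floor +x 313 141 [212. 184.   1.]
neck blob 3 [304 175  21  21 336] [314.02083333 185.16369048] [ 0.40334263 -0.28448287  0.08      ]
```

The round neck shows 21x21 px exactly at the upright position over the yellow floor, so the bottle is standing at the tray's centre. I'm handing in.

```bash
python3 -c "
from rig import *
print(sign_off())"
```

```text
the job is handed in; nothing more can be done
None
```

The bottle read heavy on the balance (tilt about +0.25 rad) and stands released in the yellow tray, about 1 mm from its measured centre; the job is handed in, but the sign-off returned no verdict.

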